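# Load a taper-shank flower punch into the tool carousel and tap it home

## Robot

A 6-joint arm with a two-finger parallel gripper is mounted at the origin on the work surface. World frame = base frame: x ahead of the robot, y to its left, z up, the work surface at z = 0. Lengths are in m, angles in rad, forces in N, time in s.
With the tool pointing down it reaches from about 0.375 to 0.75 m from the base axis. Payload 9 kg.
Tool frame: the origin (TCP) lies at the very end of the fingers, on their centre line; the grasp point (between the pads) lies 19 mm behind it; z points along the fingers, y is the line along which they close (so a half turn about z gives the same grasp; the last joint's range is limited). The gripper opens to 85 mm and grips with 20 to 120 N. Pads are 22 mm wide; open, the fingers measure 114 mm over their backs; the gripper's body (76 mm by 85 mm) begins 54 mm behind the grasp point. The pads swing forward as they close: fully open they stand 13 mm farther back than shut.
Start: joints at [0.914, 0.104, 0.097, 1.564, 0, 1.353], TCP at [0.255, 0.543, 0.231] pointing down, gripper open.
Joint ranges: [-2.99, 2.99], [-0.84, 1.86], [-1.1, 1.16], [-1.84, 2.11], [-1.51, 1.56], [-3.14, 3.14]. Speed limits (rad/s): [2.22, 2.22, 2.57, 3.14, 3.14, 3.14].

## Interface

Orientations are given as a unit quaternion [x, y, z, w].
In Python, from rig import env gives the robot as it stands. The module is installed in compiled form; this text tells all that it offers. Calls block until the motion is done:
- env.movep(position, orientation): joint-space move of the TCP to a pose.
- env.line_to(position, rate=0.15, ori=None, max_force=None): straight line of the TCP; ori=None keeps the orientation; rate is the mean speed in m/s. With max_force (N) it stops when the force on the tool has changed by that much, and returns True; else False.
- env.move_joints(angles): joint-space move.
- env.set_gripper(opening, f_grip=None): opening from 0.0 (shut) to 1.0 (fully open); f_grip is the grip in N (None keeps the last); returns when the fingers have stopped.
- env.wait(seconds).
- env.solve_ik(position, orientation): joint angles nearest the present ones, or None.
- env.sense(): the state.
- env.read_camera(name): name is "scene" or "side" or "wrist"; returns (picture, depth): 480x640x3 uint8, red, green, blue; 480x640 float32, m along the optical axis (not along the pixel's ray), 0 where there is no reading.
- env.get_calibration(name): a dict with "mtx" (3x3 intrinsics, pixels), "dist_coeffs" ([k1, k2, p1, p2, k3] as OpenCV has them; the pictures are not rectified), "rvec" (rotation vector, rad) and "tvec" (3), from world to camera coordinates, as OpenCV has them. Camera axes: x right, y down, z forward; pixel columns grow to the right and rows downward; lengths in m; the calibration is good to about 2 mm. A picture is of the moment at which its call begins: read the wrist's pose just before it. get_calibration takes no time and is no camera call; for the wrist camera it gives the pose at the moment of the call.
A pose or a line that the arm cannot do raises env.PlanningError and nothing moves.
- env.hand_in(): hands the job in; it is judged then, once.
Trained networks look in the newest picture that a camera, given by its name, has taken for a name from the list of things; names that differ only in an ending like _2 or _b are one class to them, and where a whole thing is asked for, a point or a joint stands for the part that bears it (a point fixed in the world has none). Each returns a list of dicts, best first, with "score" (0 to 1); they miss things now and then, are a little off and sometimes report something else, mostly with a low value. They report only what shows in the picture. A call takes as long as a camera call. They do not tell look-alikes from the thing itself.
- env.find_in(camera, target): "point" ([x, y, z] in m, in the coordinates of the camera as it stood for that picture, good to about 4 mm: the middle of the surface that is visible of it).
- env.landmark_of(camera, target): "point" ([x, y, z] in m, in the coordinates of the camera as it stood for that picture, good to about 4 mm: a listed point, or the origin of a listed thing).
The state is a dict: "clock": time; "joints": joint angles; "qvel": joint speeds; "joint_efforts": joint torques, N m; "position": TCP position; "tool_rot": TCP orientation; "force": force on the tool from outside, world axes, zero at the start; "ft_torque": the same for the moment, N m; "finger_gap": opening from 0.0 (shut) to 1.0 (fully open); "grip_force": force on a finger pad.
Only numpy, scipy, OpenCV 4.12 (cv2) and the standard library are available. Lean on these libraries where they do the work, as an engineer would, in place of code of your own. Each camera call takes 0.05 s, during which the arm holds its last target. There are 200 camera calls.

## Task

First turn the tool carousel by its centre knob until the socket with the brass sleeve stands at the loading pin. Then take the lying punch with the tapered shank, set it down shank first in the sloping cradle and let go; take it again by its head end, set it upright in the brass sleeve and let go. Finally tap it down on its head until the sleeve is driven fully home, leave the socket at the loading pin with the punch standing free, and leave the other things where they are.

Things in the scene. Friction and masses are not known exactly. Their poses are not given: they have to be found in the camera images.
- stand: Grey round foot of the carousel, 200 mm across, fixed; origin on the turning axis at table height. On it turns a disc 184 mm across with five upright steel sockets, evenly spaced on a circle of 62 mm radius, tops 80 mm up: the one with the brass sleeve (44 mm outside), a narrow empty one (30 mm outside, 16 mm bore: wrong) and three with fixed punches, tops up to 118 mm.
- turret (a joint): Turning angle of the carousel, rad, counter-clockwise from above positive. 0 when the brass-sleeve socket stands exactly at the loading point; it starts at +0.5 to +1.5, so it must be turned clockwise by that much. Friction of about 0.2 N m holds it where it is left.
- turret_knob (a point): Grip point of the carousel's centre knob, on the turning axis, 140 mm above the table: a black level bar 54 mm long, 20 mm thick, 36 mm high (119 to 155 mm above the table) on a round 28 mm post. The point's axes turn with the carousel: y runs along the bar, x points away from the brass-sleeve socket.
- load_point (a point): Where the centre of the brass-sleeve socket must stand: fixed, 80 mm above the table, 62 mm from the turning axis. The thin dark upright loading pin (9 mm across, top 58 mm above the table) stands 58 mm farther out in the same direction. The point's x axis points from here to the turning axis.
- collet_mouth (a point): Centre of the mouth of the brass sleeve, moving with it. A tapered cup: bore 25 mm at the mouth, 18 mm at its floor 42 mm below the mouth, rim 32 mm across. At the start the rim stands 8 mm proud of its steel socket (88 mm above the table). The tapered shank fits with about 0.7 mm play all round, its tip on the floor.
- collet (a joint): How far the brass sleeve has been driven down, m: 0 at the start, 0.008 when fully home with its rim flush with the top of its socket. It is stiff: it moves only under about 13 N (plus 0.15 N per mm/s of speed), does not spring back, and comes to a hard stop.
- cradle_mouth (a point): Centre of the mouth of the sloping cradle's grey cup, 72 mm above the table: bore 26 mm, 46 mm deep, rim 37 mm, on a fixed wooden base 120 x 90 x 12 mm. From bottom to mouth the cup's axis rises at 45 degrees towards the point's own level +x axis (point z is up). A punch in it rests with its flange on the rim, head sticking out up the slope, with a few degrees of play.
- cradle_seat (a point): The place where the tip of the tapered shank lies when the punch is in the cradle: 45 mm down the cup's axis from the centre of the mouth.
- punch: Steel punch to load, 98 mm long, about 0.35 kg, lying with its centre line 15 mm above the table. Origin on the centre line; own x points to the head. Tapered shank from x = -55 mm (16 mm across) to -10 mm (24 mm across); square flange 30 x 30 mm, x = -10 to -2 mm; round body 30 mm across from x = -2 to the flat head at +43 mm.
- punch_tip (a point): Centre of the tip of the tapered shank, at x = -55 mm of the punch.
- punch_head (a point): Centre of the flat head of the punch, at x = +43 mm of the punch.
- plain_punch: A like punch, but with a short straight shank (28 mm long, 25 mm across), also lying on the table, the same origin and axes; it stays where it is. The two may lie in either place.
- glue: White glue bottle with a cap, 68 mm across, 165 mm high, origin at the centre of its foot; stays where it is.
- carton: Small closed cardboard box 45 x 100 x 36 mm, origin at the centre of its underside; stays where it is.
- tub: Clear open plastic tub 110 x 130 x 50 mm, origin at the centre of its underside; stays where it is.
Mind the look-alikes: they are no part of the job. Leave any turquoise look-alike of the punch alone.

How it is judged:
By the outcome, as a careful person would: the job done as asked, in the order asked, and still so for the second after the job is handed in, with the robot touching nothing.
It also fails if it takes over 72 s, if anything falls off the work surface, if the arm or the gripper's body presses on something with over 40 N, if the wrist force passes 120 N, or if a joint passes its speed limit or range.

## Working session

There is one attempt and no reset: what is moved stays moved. The work goes in short steps, each a Python script; the robot and the scene stay as the last script left them, time stands still between calls to the robot, and variables do not carry over. Pictures are saved under pics/ and viewed, at most 10 in all, crops included, and the job is handed in when it is done.

```bash
mkdir -p pics; cat > h.py <<'E'
import numpy as np, cv2
from scipy.spatial.transform import Rotation as R
from rig import env
def snap(cam,fn=None):
    c=env.get_calibration(cam); im,d=env.read_camera(cam)
    if fn: cv2.imwrite('pics/'+fn,im[:,:,::-1])
    return c,im,d
def w(c,p):
    Rm=cv2.Rodrigues(np.array(c['rvec'],float))[0]
    return (np.asarray(p,float)-np.ravel(c['tvec']))@Rm
def pix(c,d,u,v):
    z=d[int(v),int(u)]
    n=cv2.undistortPoints(np.array([[[u,v]]],float),np.array(c['mtx']),np.array(c['dist_coeffs'],float))[0,0]
    return w(c,[n[0]*z,n[1]*z,z])
def cloud(c,d):
    v,u=np.mgrid[0:480,0:640]
    n=cv2.undistortPoints(np.dstack([u,v]).reshape(-1,1,2).astype(float),np.array(c['mtx']),np.array(c['dist_coeffs'],float)).reshape(480,640,2)
    P=np.dstack([n[...,0]*d,n[...,1]*d,d]); return w(c,P.reshape(-1,3)).reshape(480,640,3)
def proj(c,P):
    return cv2.projectPoints(np.atleast_2d(P).astype(float),np.array(c['rvec'],float),np.array(c['tvec'],float),np.array(c['mtx']),np.array(c['dist_coeffs'],float))[0].reshape(-1,2)
def lm(cam,c,names,f='landmark_of'):
    for n in names:
        r=getattr(env,f)(cam,n)
        print(cam,n,[(np.round(w(c,q['point']),4).tolist(),round(q['score'],2)) for q in r[:3]])
E
python3 - <<'E'
from h import *
for cam in('scene','side'):
    c,im,d=snap(cam,cam+'0.png')
    lm(cam,c,['stand','turret_knob','load_point','collet_mouth','cradle_mouth','cradle_seat','punch','punch_tip','punch_head','plain_punch','glue','carton','tub'])
s=env.sense();print(s['clock'],s['tool_rot'],s['force'])
E
```

```text
scene stand [([0.5949, -0.2174, 0.0018], 0.89)]
scene turret_knob [([0.5985, -0.2173, 0.1422], 0.79)]
scene load_point [([0.5446, -0.2453, 0.0778], 0.82)]
scene collet_mouth [([0.5789, -0.2811, 0.0893], 0.66)]
scene cradle_mouth [([0.5094, 0.0235, 0.0707], 0.66)]
scene cradle_seat [([0.4982, -0.0084, 0.0393], 0.92)]
scene punch [([0.3874, 0.4155, 0.0127], 0.8), ([0.4556, 0.2678, 0.0143], 0.73), ([0.3152, 0.2431, 0.0153], 0.68)]
scene punch_tip [([0.3702, 0.2308, 0.0129], 0.87), ([0.4318, 0.4397, 0.0127], 0.78), ([0.439, 0.2136, 0.0141], 0.63)]
scene punch_head [([0.276, 0.2505, 0.0203], 0.93), ([0.3505, 0.3929, 0.0116], 0.68)]
scene plain_punch [([0.6107, 0.2737, 0.0138], 0.77)]
scene glue [([0.7417, 0.1378, -0.0008], 0.68)]
scene carton [([0.3742, 0.1191, -0.001], 0.77), ([0.7687, -0.033, 0.0034], 0.47), ([0.6106, 0.274, 0.0167], 0.34)]
scene tub [([0.7673, -0.0337, 0.0026], 0.6)]
side stand [([0.5963, -0.2206, 0.0], 0.71)]
side turret_knob [([0.599, -0.2146, 0.1391], 0.65), ([0.4384, 0.213, 0.0164], 0.4)]
side load_point [([0.5452, -0.2502, 0.0745], 0.91)]
side collet_mouth [([0.5775, -0.2784, 0.0874], 0.61)]
side cradle_mouth [([0.5056, 0.0248, 0.0723], 0.8)]
side cradle_seat [([0.5052, -0.0081, 0.039], 0.83)]
side punch [([0.3808, 0.4149, 0.0143], 0.81), ([0.456, 0.266, 0.0133], 0.69), ([0.314, 0.2453, 0.0148], 0.58)]
side punch_tip [([0.433, 0.4403, 0.0164], 0.96), ([0.4416, 0.2139, 0.0182], 0.92), ([0.3687, 0.2305, 0.0149], 0.6)]
side punch_head [([0.3473, 0.392, 0.0144], 0.91), ([0.4668, 0.3086, 0.0098], 0.81), ([0.2745, 0.2572, 0.0165], 0.72)]
side plain_punch [([0.6109, 0.2674, 0.0123], 0.55)]
side glue [([0.7339, 0.138, -0.0006], 0.57)]
side carton [([0.3784, 0.1212, -0.006], 0.92)]
side tub [([0.7651, -0.0289, -0.0031], 0.66), ([0.6095, 0.2683, 0.0139], 0.6)]
1.4 [2.17615408e-01 9.76034595e-01 5.50668761e-05 2.66637972e-05] [-0.00530093 -0.28997888 -0.09231082]
```

View pics/scene0.png

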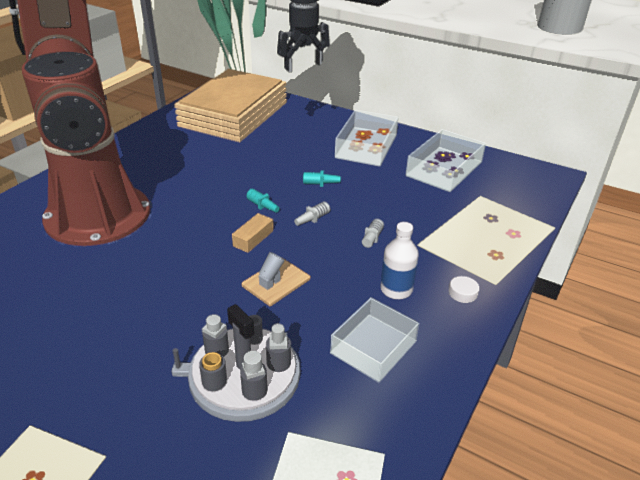

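View pics/side0.png

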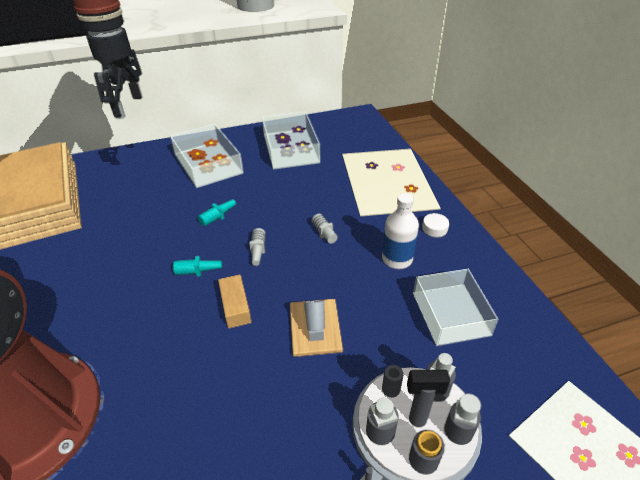

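The scene view shows the tapered steel punch at (313,213), with its tip at the lower left. The plain punch is at (372,232) and the two turquoise look-alikes at (262,200) and (321,178). The brass sleeve is at (212,362) and the loading pin at (177,360). From these, turret ≈ +0.75. Next I'll check IK and look closely at the carousel.

```bash
cat >> h.py <<'E'
def ang(a): return np.array([np.cos(a),np.sin(a),0])
def ori(z,y):
    z=np.asarray(z,float);z/=np.linalg.norm(z);y=np.asarray(y,float);y=y-z*(y@z);y/=np.linalg.norm(y)
    return R.from_matrix(np.c_[np.cross(y,z),y,z]).as_quat()
def down(yline,s=1): return ori([0,0,-1],s*ang(yline))
E
python3 - <<'E'
from h import *
K=np.array([.598,-.2172,.14]); t0=np.radians(73)
for s in(1,-1):
  for a in(t0,t0-.4,t0-.85):
    j=env.solve_ik(K+[0,0,-.019],down(a,s)); print('knob',s,None if j is None else np.round(j,2))
ax=np.array([0.1,1,0])/np.hypot(.1,1); A=(ax+[0,0,1])/2**.5; X=np.cross(ax,[0,0,1])
M=np.array([.508,.024,.072])
pa=np.radians(74.5)
for s in(1,-1):
  j=env.solve_ik([.4556+.005,.268+.019,.003],down(pa+np.pi/2,s)); print('pick',s,None if j is None else np.round(j,2))
  for deg in(45,30,20):
    z=np.array([0,0,-1])*np.cos(np.radians(deg))+ax*np.sin(np.radians(deg))
    for off in(0,.07):
      j=env.solve_ik(M+A*(.03+off)+z*.01,ori(z,s*X)); print('place',deg,s,off,None if j is None else np.round(j,2))
  for off in(0,.1):
    j=env.solve_ik(M+A*(.04-.019+off),ori(-A,s*X)); print('re',s,off,None if j is None else np.round(j,2))
env.movep([.57,-.22,.30],down(t0-.4,1) if env.solve_ik([.57,-.22,.30],down(t0-.4,1)) is not None else down(t0-.4,-1))
s=env.sense();print(s['clock'],np.round(s['joints'],2))
c,im,d=snap('wrist','w1.png')
Rw=cv2.Rodrigues(np.array(c['rvec']))[0]; Tr=R.from_quat(s['tool_rot'])
print('cam in tool',Tr.inv().apply(w(c,[0,0,0])-s['position']), 'axis',Tr.inv().apply(Rw[2]))
lm('wrist',c,['stand','turret_knob','load_point','collet_mouth'])
E
```

```text
knob 1 [-0.55  0.22  0.03  1.38  0.   -0.26]
knob 1 [-0.55  0.22  0.03  1.38  0.    0.14]
knob 1 [-0.55  0.22  0.03  1.38  0.    0.59]
knob -1 [-0.55  0.22  0.03  1.38  0.    2.88]
knob -1 [-0.55  0.22  0.03  1.38  0.   -3.  ]
knob -1 [-0.55  0.22  0.03  1.38  0.   -2.55]
pick 1 [ 0.32  0.02 -0.41  1.14  0.   -0.98]
place 45 1 0 [-0.57  0.13 -0.33  1.54  0.68  0.94]
place 45 1 0.07 [-0.48  0.02 -0.34  1.56  0.72  1.05]
place 30 1 0 [-0.46 -0.05 -0.4   1.41  0.49  1.16]
place 30 1 0.07 [-0.36 -0.11 -0.37  1.46  0.5   1.27]
place 20 1 0 [-0.37 -0.11 -0.42  1.36  0.34  1.28]
place 20 1 0.07 [-0.27 -0.15 -0.37  1.42  0.34  1.39]
re 1 0 [ 0.22  0.29 -0.14  1.45 -0.74  2.01]
re 1 0.1 [ 0.33  0.38  0.1   1.69 -0.7   2.15]
pick -1 [ 0.32  0.02 -0.41  1.14  0.    2.16]
place 45 -1 0 [-0.57  0.13 -0.33  1.54  0.68 -2.2 ]
place 45 -1 0.07 [-0.48  0.02 -0.34  1.56  0.72 -2.09]
place 30 -1 0 [-0.46 -0.05 -0.4   1.41  0.49 -1.98]
place 30 -1 0.07 [-0.36 -0.11 -0.37  1.46  0.5  -1.87]
place 20 -1 0 [-0.37 -0.11 -0.42  1.36  0.34 -1.86]
place 20 -1 0.07 [-0.27 -0.15 -0.37  1.42  0.34 -1.75]
re -1 0 [ 0.22  0.29 -0.14  1.45 -0.74 -1.13]
re -1 0.1 [ 0.33  0.38  0.1   1.69 -0.7  -0.99]
4.3083 [-0.58  0.17  0.29  1.7   0.    0.11]
cam in tool [ 7.67507867e-02  2.95625853e-05 -1.42153285e-01] axis [-3.01074582e-01  6.42247759e-04  9.53600379e-01]
wrist stand [([0.6018, -0.2172, -0.0023], 0.81), ([0.541, -0.2489, 0.0733], 0.27)]
wrist turret_knob [([0.6033, -0.219, 0.1396], 0.65)]
wrist load_point [([0.5386, -0.2454, 0.0768], 0.55), ([0.768, -0.0338, 0.001], 0.43)]
wrist collet_mouth [([0.5795, -0.278, 0.0839], 0.95)]
```

View pics/w1.png

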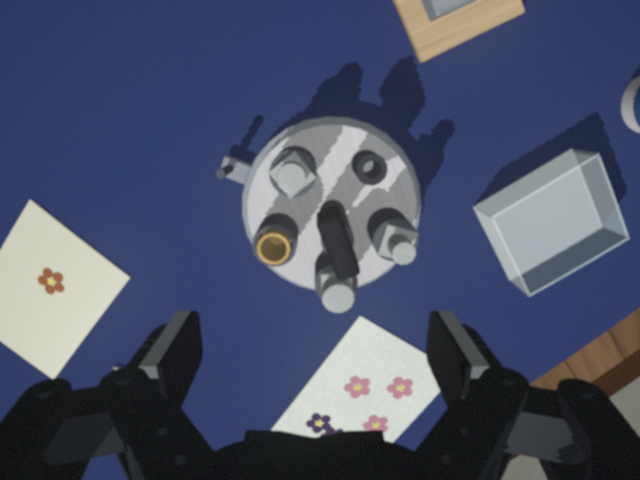

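The wrist view shows the sleeve rim at (275,247), the knob bar at (338,240) and the pin at (228,170). I'll refine these from depth.

```bash
cat >> h.py <<'E'
def turret(cam,c,im,d,K0=np.array([.599,-.218])):
    P=cloud(c,d); rr=np.hypot(P[...,0]-K0[0],P[...,1]-K0[1]); z=P[...,2]
    k=P[(rr<.035)&(z>.148)&(z<.162)][:,:2]; m=cv2.minAreaRect((k*1000).astype(np.float32)); print(cam,'knob',len(k),m)
    e=np.linalg.svd(k-k.mean(0),full_matrices=False)[2][0]; print(' bar angle',np.degrees(np.arctan2(e[1],e[0])),'meanz',)
    hsv=cv2.cvtColor(im,cv2.COLOR_RGB2HSV)
    b=P[(rr<.09)&(rr>.03)&(z>.076)&(z<.095)&(hsv[...,1]>90)&(hsv[...,0]<30)]
    if len(b)>5:
        q=cv2.minEnclosingCircle((b[:,:2]*1000).astype(np.float32)); r=np.array(q[0])/1000-K0; print(' sleeve',q,len(b),b[:,2].max(),'ang',np.degrees(np.arctan2(r[1],r[0])),'r',np.hypot(*r))
    f=P[(rr>.108)&(rr<.13)&(z>.03)&(z<.065)]
    if len(f): r=f[:,:2].mean(0)-K0; print(' pin',f.mean(0),len(f),np.degrees(np.arctan2(r[1],r[0])),np.hypot(*r))
    g=P[(rr<.11)&(z>.012)&(z<.04)][:,:2]; g=(g*1000).astype(np.float32); print(' disc',cv2.minEnclosingCircle(g))
E
python3 - <<'E'
from h import *
for cam in('wrist','scene','side'):
    c,im,d=snap(cam); turret(cam,c,im,d)
E
```

```text
wrist knob 1669 ((598.5503540039062, -218.1880340576172), (20.05554962158203, 53.24248504638672), 70.95426177978516)
 bar angle -18.985101953049014 meanz
 sleeve ((578.7918090820312, -276.5914306640625), 15.765435218811035) 483 0.08995943686843612 ang -109.02931970985442 r 0.06197843760081984
 pin [ 0.49323291 -0.27245397  0.0507798 ] 130 -152.7584182270455 0.11896181112806788
 disc ((593.748291015625, -219.36448669433594), 104.75109100341797)
scene knob 310 ((600.2881469726562, -219.82290649414062), (20.948497772216797, 56.115848541259766), 69.99527740478516)
 bar angle -17.96879956709829 meanz
 sleeve ((579.846923828125, -276.9184265136719), 19.780445098876953) 227 0.09069068539106041 ang -108.00819652638373 r 0.06195338013129388
 pin [ 0.49562377 -0.27586743  0.0462962 ] 80 -150.7609860285044 0.11847060491439818
 disc ((595.2855224609375, -221.42344665527344), 104.8831558227539)
side knob 561 ((597.7871704101562, -218.99526977539062), (19.773767471313477, 54.25921630859375), 70.62127685546875)
 bar angle -19.65833104209873 meanz
 sleeve ((578.7958374023438, -276.182861328125), 17.834508895874023) 315 0.09104904375998639 ang -109.14970187994082 r 0.06159101832735315
 pin [ 0.49160294 -0.27577313  0.05060775] 83 -151.72243322995504 0.12195024393570235
 disc ((594.7100830078125, -221.72157287597656), 104.37954711914062)
```

```bash
python3 - <<'E'
from h import *
K=np.array([.5988,-.2187]); q=down(np.radians(71),1)
env.set_gripper(.5,60)
env.movep([*K,.21],q)
print(env.line_to([*K,.122],rate=.08,max_force=15))
env.set_gripper(0); s=env.sense(); print(s['finger_gap'],s['grip_force'],s['force'],s['clock'])
j=np.array(s['joints'])
for a in np.linspace(0,.754,5)[1:]:
    t=j.copy(); t[5]+=a; env.move_joints(t)
env.wait(.2)
s=env.sense(); print(s['joints'][5]-j[5],s['ft_torque'],s['force'])
env.set_gripper(.5); p=s['position']; env.line_to([p[0],p[1],.2])
env.movep([.575,-.22,.30],down(np.radians(50),1))
for cam in('wrist','side','scene'):
    c,im,d=snap(cam,cam+'2.png'); turret(cam,c,im,d)
print(env.sense()['clock'])
E
```

```text
False
0.2912122756177079 58.73950123786926 [-0.6781821   2.92938923  5.7970879 ] 7.2083
0.750090234985383 [-0.46382999  0.84361856 -0.05013833] [-4.57729253 -2.62009078  1.52967038]
wrist knob 1716 ((598.9678344726562, -218.2142791748047), (20.3989315032959, 53.80042266845703), 27.987394332885742)
 bar angle -62.294761329438074 meanz
 sleeve ((544.7296142578125, -247.6182098388672), 16.659399032592773) 465 0.08939826475365274 ang -151.37637587158636 r 0.061826475903653054
 pin [ 0.49318979 -0.27242731  0.05072615] 132 -152.77933573766748 0.1189879566635129
 disc ((593.5969848632812, -219.1552276611328), 104.82632446289062)
side knob 576 ((597.7482299804688, -218.06826782226562), (20.36073112487793, 54.761600494384766), 28.44110679626465)
 bar angle -61.79134686980135 meanz
 sleeve ((543.9736328125, -245.57611083984375), 18.697134017944336) 309 0.09037724566985433 ang -153.38255479742622 r 0.06154951644736879
 pin [ 0.49159105 -0.27579297  0.05067297] 83 -151.7168690599738 0.12197011871774867
 disc ((593.4243774414062, -220.88381958007812), 103.34161376953125)
scene knob 296 ((600.479736328125, -220.41397094726562), (20.005117416381836, 55.26245880126953), 28.17050552368164)
 bar angle 116.69827568471825 meanz
 sleeve ((544.0918579101562, -249.0540008544922), 17.87911033630371) 210 0.09028934151207965 ang -150.50911579530177 r 0.06308133667598739
 pin [ 0.49542456 -0.27575205  0.04638529] 78 -150.85664409125908 0.1185882403664236
 disc ((595.2114868164062, -221.91085815429688), 104.67491912841797)
10.2333
```

View pics/wrist2.png

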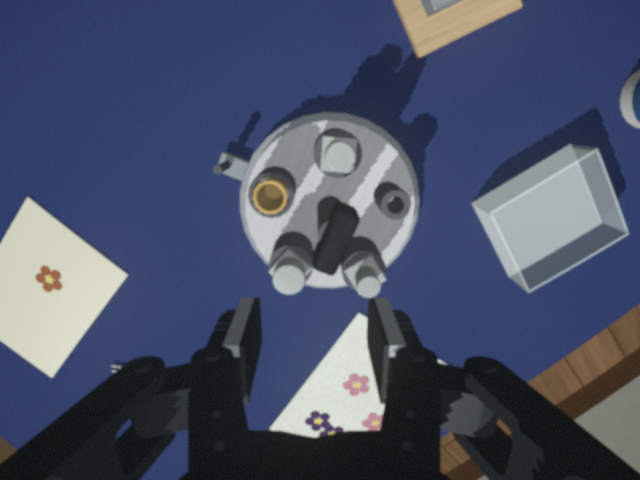

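The sleeve (270,197) now stands next to the pin (228,168). I'll check the pin direction with the visible-surface bias removed, and measure the punch and cradle from depth.

```bash
python3 - <<'E'
from h import *
Ks=dict(wrist=(.599,-.2182),side=(.5977,-.2181),scene=(.6004,-.2204))
for cam in Ks:
    c,im,d=snap(cam); P=cloud(c,d); K=np.array(Ks[cam]); cp=w(c,[0,0,0])
    rr=np.hypot(P[...,0]-K[0],P[...,1]-K[1]); f=P[(rr>.105)&(rr<.135)&(P[...,2]>.025)&(P[...,2]<.053)]
    u=cp[:2]-f[:,:2].mean(0); u/=np.hypot(*u); n=np.array([-u[1],u[0]])
    t=f[:,:2]@n; lat=(t.min()+t.max())/2; dep=(f[:,:2]@u).max()-.0045
    p=lat*n+dep*u; r=p-K; print(cam,len(f),'width',np.ptp(t),p,np.degrees(np.arctan2(r[1],r[0]))%360,np.hypot(*r))
    if cam=='wrist': continue
    hsv=cv2.cvtColor(im,cv2.COLOR_RGB2HSV)
    # punch: above table within box
    m=(np.hypot(P[...,0]-.4556,P[...,1]-.266)<.07)&(P[...,2]>.012)&(P[...,2]<.036)
    b=(P[m][:,:2]*1000).astype(np.float32); print(' punch',len(b),cv2.minAreaRect(b),P[m][:,2].max())
    e=np.linalg.svd(b-b.mean(0),full_matrices=False)[2][0]; print(' ang',np.degrees(np.arctan2(e[1],e[0])), 'range', np.ptp((b-b.mean(0))@e))
    m=(np.hypot(P[...,0]-.507,P[...,1]-.01)<.06)&(P[...,2]>.025)&(P[...,2]<.1)
    b=P[m]; e=np.linalg.svd(b-b.mean(0),full_matrices=False)[2][0]; print(' cradle cup',len(b),b.mean(0),e,b[b[:,2].argmax()])
    m=(np.hypot(P[...,0]-.507,P[...,1]-.01)<.09)&(P[...,2]>.008)&(P[...,2]<.016)
    print(' base',cv2.minAreaRect((P[m][:,:2]*1000).astype(np.float32)))
E
```

```text
wrist 62 width 0.00861252145468272 [ 0.49319688 -0.27356235] 207.62118078441551 0.11941227216538708
side 37 width 0.008748414408301763 [ 0.49252271 -0.27432771] 208.12893141977466 0.11926364382425723
 punch 404 ((451.775146484375, 259.02789306640625), (99.96461486816406, 30.469661712646484), 72.54718017578125) 0.03261860555493311
 ang -107.33462 range 99.94725
 cradle cup 643 [ 0.50279157 -0.00097497  0.05985086] [-0.13269508 -0.60450583 -0.78547101] [0.50465204 0.0123345  0.08476894]
 base ((507.946533203125, 19.820343017578125), (122.09909057617188, 90.02998352050781), 77.12557220458984)
scene 69 width 0.0104971856359488 [ 0.4950612  -0.27575602] 207.7221311055362 0.11899811229596184
 punch 349 ((454.8962707519531, 257.26416015625), (100.05518341064453, 36.96885299682617), 60.830047607421875) 0.03420390804409267
 ang -109.414635 range 101.45749
 cradle cup 505 [ 0.51131576 -0.001412    0.05595013] [-0.10764709 -0.53295516 -0.83926807] [0.50863061 0.00988832 0.08567498]
 base ((511.13824462890625, 17.738174438476562), (122.14127349853516, 91.9689712524414), 76.13612365722656)
```

```bash
python3 - <<'E'
from h import *
env.set_gripper(.75)
q=down(np.radians(-17.4),1)
env.movep([.465,.20,.27],q)
c,im,d=snap('wrist','w3.png'); P=cloud(c,d)
print(env.sense()['clock'],env.sense()['joints'])
lm('wrist',c,['punch','punch_tip','punch_head','cradle_mouth','cradle_seat'])
m=(np.hypot(P[...,0]-.4556,P[...,1]-.266)<.07)&(P[...,2]>.010)&(P[...,2]<.036)
b=(P[m][:,:2]*1000).astype(np.float32); print(' punch',len(b),cv2.minAreaRect(b),P[m][:,2].max())
m=(np.hypot(P[...,0]-.507,P[...,1]-.01)<.09)&(P[...,2]>.008)&(P[...,2]<.016)
print(' base',cv2.minAreaRect((P[m][:,:2]*1000).astype(np.float32)))
m=(np.hypot(P[...,0]-.507,P[...,1]-.01)<.07)&(P[...,2]>.045)&(P[...,2]<.1)
b=P[m]; print(len(b),b.min(0),b.max(0)); 
# rim: points in the plane (p-M).A ~0
ax=ang(np.radians(77)); A=(ax+[0,0,1])/2**.5; h=b@A; t=h.max(); print('maxh',np.percentile(h,[90,95,99]), 'expected',np.array([.5075,.024,.072])@A)
r=b[h>np.percentile(h,98)-.003]; X=np.cross(ax,[0,0,1]); Yv=np.cross(A,X)
print('rim X range',(r@X).min(),(r@X).max(),'Y',(r@Yv).min(),(r@Yv).max(),'n',len(r),'exp',np.array([.5075,.024,.072])@X,np.array([.5075,.024,.072])@Yv)
E
```

```text
12.4417 [ 1.46162277e-01 -1.68684999e-01 -9.95585413e-02  1.63981026e+00
 -1.18429021e-04  2.02100890e+00]
wrist punch [([0.4565, 0.2668, 0.0155], 0.69), ([0.3133, 0.2461, 0.0151], 0.66), ([0.7686, -0.037, 0.0003], 0.66)]
wrist punch_tip [([0.4406, 0.2088, 0.0141], 0.95), ([0.3697, 0.23, 0.0171], 0.61), ([0.7681, -0.0362, 0.0049], 0.24)]
wrist punch_head [([0.4681, 0.3075, 0.0168], 0.84), ([0.2696, 0.2553, 0.0133], 0.74), ([0.3474, 0.39, 0.0203], 0.56)]
wrist cradle_mouth [([0.5114, 0.0278, 0.0674], 0.97)]
wrist cradle_seat [([0.5027, -0.0035, 0.0336], 0.95), ([0.4675, 0.3077, 0.014], 0.66)]
 punch 2617 ((453.662353515625, 259.8568115234375), (97.98948669433594, 29.765371322631836), 73.1532974243164) 0.03168166456740178
 base ((509.2568359375, 20.64516830444336), (119.82361602783203, 90.28642272949219), 77.3782730102539)
277 [ 0.48799802 -0.01753254  0.04505906] [0.50076788 0.03580992 0.08184221]
maxh [0.14915872 0.14947104 0.15001236] expected 0.14817248767062427
rim X range 0.47279795648774786 0.4833844188157545 Y 0.031444396112763257 0.05990757205092204 n 129 exp 0.48909398257425407 0.04634911117976145
```

View pics/w3.png

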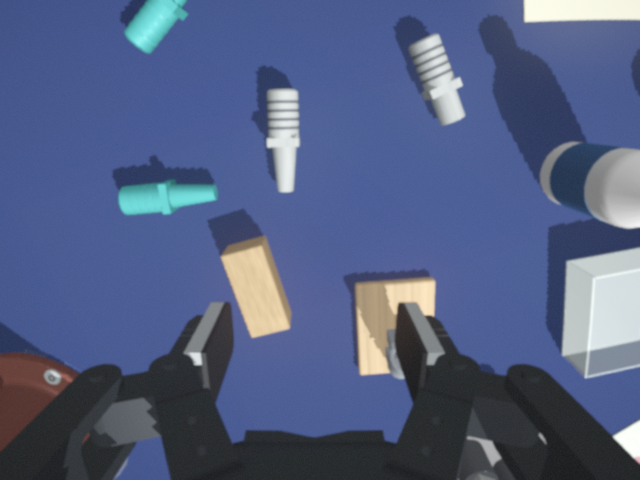

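The tapered punch is at (284,140), tip towards the bottom of the picture. The cradle at (397,350) is half hidden by a finger, so I'll look once over the cradle and then pick.

```bash
python3 - <<'E'
from h import *
env.set_gripper(.75)
q=down(np.radians(-16.85),1)
env.movep([.50,.02,.26],q)
c,im,d=snap('wrist','w4.png'); P=cloud(c,d)
lm('wrist',c,['cradle_mouth','cradle_seat'])
ax=ang(np.radians(77.3)); A=(ax+[0,0,1])/2**.5; X=np.cross(ax,[0,0,1]); Yv=np.cross(A,X); E0=np.array([.508,.024,.072])
m=(np.hypot(P[...,0]-.507,P[...,1]-.01)<.09)&(P[...,2]>.008)&(P[...,2]<.016)
print(' base',cv2.minAreaRect((P[m][:,:2]*1000).astype(np.float32)))
b=P[(np.hypot(P[...,0]-.507,P[...,1]-.01)<.06)&(P[...,2]>.03)&(P[...,2]<.1)]
h=b@A; print('h pct',np.percentile(h,[90,95,99]),'exp',E0@A,len(b))
r=b[abs(h-np.percentile(h,97))<.003]; print('rim X',np.percentile(r@X,[0,2,98,100]),'Y',np.percentile(r@Yv,[0,2,98,100]),len(r),'exp',E0@X,E0@Yv)
# pick
a=ang(np.radians(73.15)); G=np.array([.4537,.2599,0])+a*.027
env.movep([G[0],G[1],.09],q)
env.line_to([G[0],G[1],.003],rate=.08,max_force=12)
env.set_gripper(0,60); s=env.sense(); print(s['finger_gap'],s['grip_force'],s['position'],s['clock'])
env.line_to([G[0],G[1],.16]); s=env.sense(); print(s['force'],s['finger_gap'])
c,im,d=snap('scene','s5.png')
c,im,d=snap('side','d5.png')
E
python3 -c "
import cv2;a=cv2.imread('pics/w4.png');b=cv2.imread('pics/d5.png')
o=cv2.resize(a,(400,300));p=cv2.resize(b[100:340,160:480],(400,300));cv2.imwrite('pics/c5.png',cv2.hconcat([o,p]))"
```

```text
wrist cradle_mouth [([0.4405, 0.2083, 0.016], 0.65), ([0.512, 0.0279, 0.0709], 0.56)]
wrist cradle_seat [([0.5061, -0.0032, 0.0366], 0.96)]
 base ((508.8768310546875, 19.939369201660156), (120.6984634399414, 90.31907653808594), 76.83106231689453)
h pct [0.14697809 0.14732295 0.14780463] exp 0.1464380673301072 1950
rim X [0.47459745 0.47543097 0.50881381 0.50999182] Y [0.02690984 0.02782061 0.06197566 0.06316344] 631 exp 0.49029523942002706 0.04461469083924436
0.3258044458889582 59.09737676382065 [0.46189965 0.28587266 0.00364635] 16.6833
[ 0.15761604 -0.17732769 -2.92073876] 0.32659791853818715
```

View pics/c5.png

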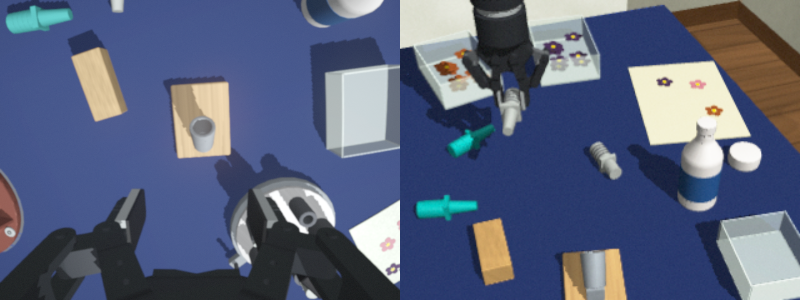

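```bash
cat >> h.py <<'E'
ax=ang(np.radians(77.0)); up=np.array([0,0,1.]); A=(ax+up)/2**.5; X=np.cross(ax,up); Yv=np.cross(A,X); Z1=(ax-up)/2**.5
M=np.array([.5098,.0238,.0723])
E
python3 - <<'E'
from h import *
q=ori(Z1,X); tcp=lambda s:M+A*(.010+s+.021)+Z1*.0114
env.movep(tcp(.075),q)
s=env.sense(); print(s['clock'],s['joints'],s['position']-tcp(.075),s['finger_gap'])
T=M+A*(.03); print('exp tip',T,'exp head',T+A*.098)
for cam in('scene','side'):
    c,im,d=snap(cam,cam+'6.png'); lm(cam,c,['punch_tip','punch_head','cradle_mouth'])
    P=cloud(c,d); cp=w(c,[0,0,0]); v=P-T; al=v@A
    print(' view dir in X,Yv',((cp-T)@X),((cp-T)@Yv))
    for lo,hi in((.002,.015),(.015,.03),(.03,.043)):
        m=(al>lo)&(al<hi)&(np.linalg.norm(v-al[...,None]*A,axis=-1)<.02); b=v[m]
        if len(b): print(lo,len(b),'X',(b@X).min(),(b@X).max(),'Y',(b@Yv).min(),(b@Yv).max())
E
```

```text
19.025 [-0.47918138 -0.07557238 -0.42182168  1.47016162  0.75264329  1.22066329] [-2.08686858e-04  5.32451942e-04 -4.36611328e-05] 0.3271092594966133
exp tip [0.51457193 0.04446951 0.0935132 ] exp head [0.53016025 0.11198991 0.16280967]
scene punch_tip [([0.4288, 0.4383, 0.012], 0.89), ([0.5138, 0.045, 0.0912], 0.88)]
scene punch_head [([0.5312, 0.1156, 0.1665], 0.89), ([0.3509, 0.3906, 0.0148], 0.68), ([0.6009, -0.2196, 0.1435], 0.56)]
scene cradle_mouth [([0.5089, 0.028, 0.0692], 0.58)]
 view dir in X,Yv 0.7208015145512029 -1.032118373445059
0.002 51 X -0.007603635055479772 0.00898383332120875 Y -0.010533785457388044 0.007558273235968115
0.015 68 X -0.007396604600559287 0.011695477179455717 Y -0.012532762936033658 0.007320977000660024
0.03 70 X -0.009329105007315838 0.012095568635065423 Y -0.015355874509347776 0.008773608480884655
side punch_tip [([0.4326, 0.4404, 0.0162], 0.62), ([0.3694, 0.2333, 0.0136], 0.6), ([0.5141, 0.0461, 0.0923], 0.45)]
side punch_head [([0.5278, 0.087, 0.1288], 0.66), ([0.3487, 0.3898, 0.013], 0.58), ([0.2752, 0.2537, 0.0158], 0.55)]
side cradle_mouth [([0.5049, 0.0276, 0.074], 0.62)]
 view dir in X,Yv -0.028830304067432068 -0.8266798430265017
0.002 72 X -0.009794555585122535 0.006995192794733638 Y -0.008954961696747967 0.0022370027545907866
0.015 96 X -0.011745413407329397 0.007963225055512847 Y -0.010110137510193403 0.003138226458145292
0.03 21 X -0.011539730332889308 0.004265889259092567 Y -0.011811158621776506 -6.646803140357416e-05
```

The held punch matches the plan to within about 1.5 mm, so I'll insert it.

```bash
python3 - <<'E'
from h import *
tcp=lambda s:M+A*(.010+s+.021)+Z1*.0114
hit=env.line_to(tcp(.012),rate=.08,max_force=12)
s=env.sense(); print(hit,s['position']-tcp(.012),s['force'])
if not hit:
    hit=env.line_to(tcp(-.004),rate=.03,max_force=12)
    s=env.sense(); print(hit,'s=',(s['position']-tcp(0))@A,s['position']-tcp(0),s['force'],s['clock'])
    c,im,d=snap('side','d7.png')
    print(env.sense()['finger_gap'])
E
python3 -c "
import cv2;b=cv2.imread('pics/d7.png')
cv2.imwrite('pics/c7.png',cv2.resize(b[220:380,220:430],(630,480)))"
```

```text
False [1.68254228e-04 6.97829457e-05 3.11615324e-04] [-0.55913444  0.10378165 -2.4384162 ]
True s= 0.0018684379633285095 [0.00043104 0.00139971 0.00118157] [1.58639427 3.91841626 3.72627908] 20.7917
0.32582408407362706
```

View pics/c7.png

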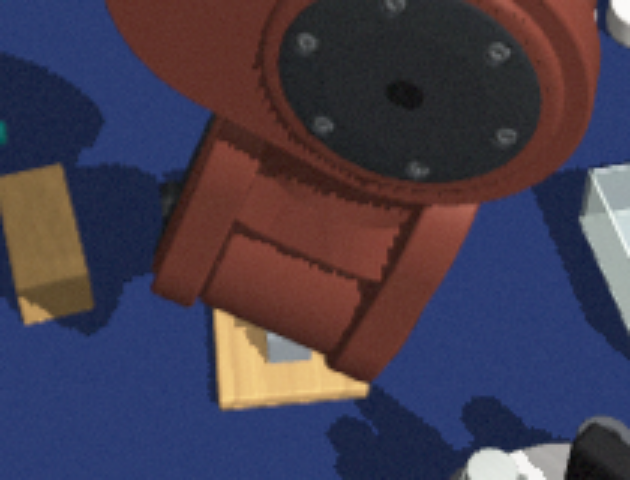

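Seated: contact came at the flange, 1.9 mm before the nominal depth. Next I'll release, retreat, and look at the punch from the head side.

```bash
cat >> h.py <<'E'
q2=ori(-A,-X)
E
python3 - <<'E'
from h import *
p=np.array(env.sense()['position'])
env.set_gripper(.65); env.wait(.2)
env.line_to(p-Z1*.09)
env.movep([.50,.03,.27],down(np.radians(167-0),1))
env.movep(M+A*.15,q2)
s=env.sense(); print(s['clock'],s['joints'])
for cam in('wrist','side','scene'):
    c,im,d=snap(cam,cam+'8.png'); lm(cam,c,['punch_head','punch'])
    P=cloud(c,d); v=P-M; al=v@A; rad=np.linalg.norm(v-al[...,None]*A,axis=-1)
    b=v[(al>.02)&(al<.07)&(rad<.03)]; h=b@A; print(cam,len(b),'h',np.percentile(h,[50,90,98]))
    f=b[h>np.percentile(h,98)-.003]; print(' head X',(f@X).min(),(f@X).max(),'Y',(f@Yv).min(),(f@Yv).max(),len(f))
    for lo in(.005,.02,.035):
        g=v[(al>lo)&(al<lo+.01)&(rad<.03)]
        if len(g): print('  ',lo,len(g),'X',(g@X).min(),(g@X).max(),'Y',(g@Yv).min(),(g@Yv).max())
E
python3 -c "
import cv2;a=cv2.imread('pics/wrist8.png');b=cv2.imread('pics/side8.png')
cv2.imwrite('pics/c8.png',cv2.hconcat([cv2.resize(a,(400,300)),cv2.resize(b[200:380,220:460],(400,300))]))"
```

```text
25.275 [ 0.32806629  0.54778842  0.34303195  1.85034776 -0.64314321 -0.85031477]
wrist punch_head [([0.5209, 0.0653, 0.1073], 0.63)]
wrist punch [([0.5093, 0.0356, 0.0795], 0.86), ([0.3161, 0.2507, 0.0147], 0.57), ([0.5454, -0.2474, 0.0849], 0.2)]
wrist 2183 h [0.05403496 0.05544954 0.05602907]
 head X -0.013617969119642168 0.014789703449704083 Y -0.009550163227113675 0.0191715358679639 1441
   0.005 342 X -0.014339757464919188 0.015419338514009803 Y -0.012883868785498614 0.0006861054275468036
   0.02 187 X -0.014274686732527762 0.015236071905669417 Y -0.01188857635764586 0.0009585638672045319
   0.035 212 X -0.014417670625147223 0.015180167711782024 Y -0.010988300117981667 0.0024759328399171763
side punch_head [([0.5186, 0.0678, 0.1018], 0.85), ([0.3472, 0.3885, 0.0114], 0.77), ([0.2758, 0.2577, 0.0153], 0.7)]
side punch [([0.3177, 0.2464, 0.0143], 0.96), ([0.3843, 0.4136, 0.0143], 0.7), ([0.5171, 0.0369, 0.0754], 0.57)]
side 329 h [0.03754251 0.05232059 0.0551102 ]
 head X -0.01383519485541913 0.0130483083381322 Y -0.011237178282250003 0.004031338764743596 35
   0.005 101 X -0.0158
[... 263 characters left out ...]
0.00038993932827571
scene punch_head [([0.3503, 0.3928, 0.015], 0.77), ([0.5186, 0.0694, 0.1082], 0.74), ([0.2739, 0.2527, 0.0205], 0.58)]
scene punch [([0.3154, 0.2454, 0.0127], 0.83), ([0.5115, 0.0344, 0.0805], 0.63), ([0.3843, 0.4102, 0.0156], 0.57)]
scene 241 h [0.03713169 0.05095552 0.0537018 ]
 head X -0.00797014240944891 0.014530807618529864 Y -0.012107823191366475 0.008828077360347474 26
   0.005 84 X -0.01393427923392085 0.01818310115939892 Y -0.015912689570712756 0.016523102960482983
   0.02 71 X -0.009197839219692628 0.016496988887178446 Y -0.016068030774721322 0.012589427808722145
   0.035 70 X -0.011535607911827101 0.01685991795958859 Y -0.013889270482469076 0.010476692333944732
```

View pics/c8.png

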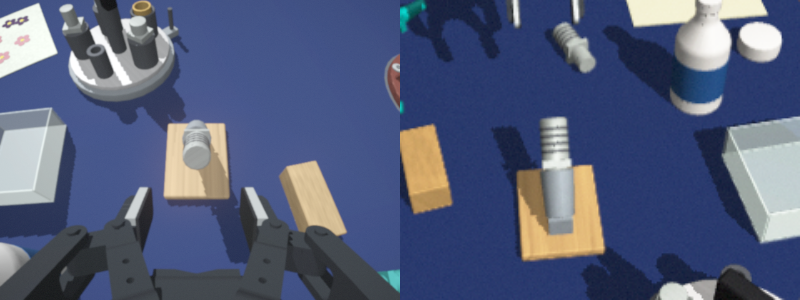

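The punch sits in the cradle with its head drooping about 4°. The wrist crop shows the head at about (196,155). I'll align the tool to the drooped axis, grasp near the head, and lift out.

```bash
cat >> h.py <<'E'
th=np.radians(4.0); Ap=A*np.cos(th)+Yv*np.sin(th); q3=ori(-Ap,-X); H0=M+A*.0395+Yv*.0042+X*.0005
Lp=np.array([.5988-.062*np.cos(np.radians(27.9)),-.2187-.062*np.sin(np.radians(27.9)),.088])
E
python3 - <<'E'
from h import *
g=H0-Ap*.019
env.movep(g+Ap*.06,q3)
hit=env.line_to(g,rate=.08,max_force=10); s=env.sense(); print(hit,s['position']-g,s['force'])
if not hit:
    env.set_gripper(0,70); s=env.sense(); print(s['finger_gap'],s['grip_force'],s['force'])
    env.line_to(g+Ap*.08,rate=.1); s=env.sense(); print(s['force'],s['finger_gap'])
    env.movep([Lp[0]-.03,Lp[1]+.04,.26],down(np.radians(118),1))
    s=env.sense(); print(s['clock'],s['joints'],s['force'],s['finger_gap'])
    p=np.array(s['position']); print('tcp',p,'exp tip',p-[0,0,.064])
    for cam in('scene','side'):
        c,im,d=snap(cam,cam+'9.png'); lm(cam,c,['punch_tip','punch_head','collet_mouth'])
        P=cloud(c,d); cp=w(c,[0,0,0])-p; u=cp[:2]/np.hypot(*cp[:2]); n=np.array([-u[1],u[0]]); v=P-p; print(' n',n)
        for z in np.arange(-.07,-.01,.008):
            m=(abs(v[...,2]-z)<.004)&(np.hypot(v[...,0],v[...,1])<.022); b=v[m][:,:2]
            if len(b)>3: print('  z%.3f n=%d lat %.4f %.4f mid %.4f near %.4f'%(z,len(b),(b@n).min(),(b@n).max(),((b@n).min()+(b@n).max())/2,(b@u).max()))
E
python3 -c "
import cv2;a=cv2.imread('pics/scene9.png');b=cv2.imread('pics/side9.png')
cv2.imwrite('pics/c9.png',cv2.hconcat([cv2.resize(a[240:420,120:360],(400,300)),cv2.resize(b[300:480,300:540],(400,300))]))"
```

```text
False [0.00039174 0.0003181  0.00054539] [-0.32573246 -0.71755087  0.17740582]
0.32534824736388995 68.95868120715022 [-0.39387192  1.69502989  2.24068159]
[-0.70951699 -0.06638609 -3.1999539 ] 0.33129042459747043
29.6167 [-6.18351922e-01 -2.59349139e-02  1.45689899e-02  1.61347928e+00
 -5.18914817e-04 -1.10847753e+00] [ 0.49222065  1.12216269 -1.98799593] 0.32857853184525954
tcp [ 0.5138301  -0.20669354  0.25904179] exp tip [ 0.5138301  -0.20669354  0.19504179]
scene punch_tip [([0.432, 0.4338, 0.0129], 0.89), ([0.3685, 0.2306, 0.0151], 0.75), ([0.5095, -0.2064, 0.1951], 0.59)]
scene punch_head [([0.2735, 0.255, 0.0161], 0.82), ([0.353, 0.3913, 0.0114], 0.81), ([0.5116, -0.2039, 0.2919], 0.74)]
scene collet_mouth [([0.5412, -0.2512, 0.0894], 0.71)]
 n [0.72336939 0.69046124]
  z-0.062 n=25 lat -0.0072 0.0079 mid 0.0003 near 0.0099
  z-0.054 n=37 lat -0.0080 0.0087 mid 0.0003 near 0.0107
  z-0.046 n=38 lat -0.0087 0.0095 mid 0.0004 near 0.0115
  z-0.038 n=40 lat -0.0095 0.0102 mid 0.0004 near 0.0132
  z-0.030 n=40 lat -0.0105 0.0086 mid -0.0010 near 0.0135
  z-0.022 n=30 lat -0.0164 0.0175 mid 0.0006 near 0.0184
  z-0.014 n=113 lat -0.0178 0.0181 mid 0.0002 near 0.0206
side punch_tip [([0.5148, -0.2041, 0.1949], 0.9), ([0.3684, 0.2338, 0.0106], 0.6)]
side punch_head [([0.3502, 0.388, 0.013], 0.86), ([0.5138, -0.2048, 0.2878], 0.82), ([0.2738, 0.2562, 0.0163], 0.71)]
side collet_mouth [([0.5428, -0.247, 0.087], 0.75), ([0.5461, -0.2484, 0.0762], 0.4), ([0.5061, 0.0257, 0.0712], 0.26)]
 n [ 0.88161831 -0.47196309]
  z-0.062 n=32 lat -0.0080 0.0070 mid -0.0005 near 0.0074
  z-0.054 n=38 lat -0.0083 0.0078 mid -0.0002 near 0.0082
  z-0.046 n=46 lat -0.0101 0.0086 mid -0.0008 near 0.0088
  z-0.038 n=44 lat -0.0102 0.0091 mid -0.0006 near 0.0095
  z-0.030 n=23 lat -0.0104 0.0080 mid -0.0012 near 0.0105
  z-0.022 n=24 lat -0.0209 0.0161 mid -0.0024 near 0.0179
  z-0.014 n=167 lat -0.0210 0.0116 mid -0.0047 near 0.0203
```

View pics/c9.png

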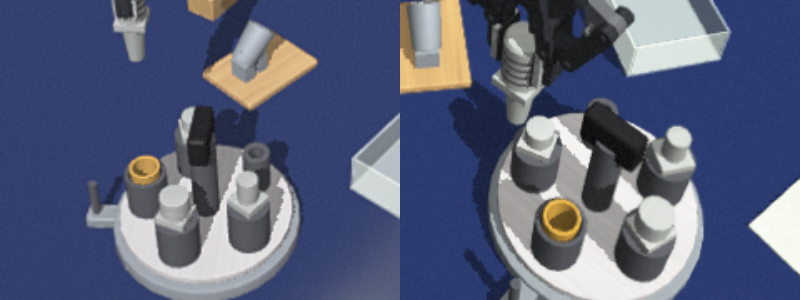

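```bash
python3 - <<'E'
from h import *
q=down(np.radians(118),1)
env.line_to([Lp[0],Lp[1],.175],ori=q)
hit=env.line_to([Lp[0],Lp[1],.125],rate=.06,max_force=8)
s=env.sense(); print(hit,s['position'],s['force'])
hit=env.line_to([Lp[0],Lp[1],.108],rate=.03,max_force=8)
s=env.sense(); print(hit,s['position'],s['force'],s['ft_torque'],s['clock'])
E
```

```text
False [ 0.5442416  -0.24790212  0.12551902] [ 0.80186588  0.97298344 -2.99626689]
True [ 0.54401838 -0.24752702  0.10954016] [0.71312949 0.31895516 2.4756989 ] [-0.16380826 -0.19867658  0.07642849] 32.3167
```

```bash
python3 - <<'E'
from h import *
p=np.array(env.sense()['position'])
env.set_gripper(.55); env.wait(.3)
print(env.sense()['force'])
env.line_to([p[0],p[1],.20]); env.set_gripper(0,40)
for cam in('side','scene'):
    c,im,d=snap(cam,cam+'10.png'); P=cloud(c,d)
    b=P[(np.hypot(P[...,0]-Lp[0],P[...,1]-Lp[1])<.03)&(P[...,2]>.10)&(P[...,2]<.165)]
    t=b[b[:,2]>np.percentile(b[:,2],97)-.003]; print(cam,len(b),np.percentile(b[:,2],98),t.mean(0))
for rate in (.02,):
    hit=env.line_to([p[0],p[1],.120],rate=rate,max_force=32)
    s=env.sense(); print(hit,s['position'],s['force'],s['clock'])
E
```

```text
[-0.63961594  0.0792833  -0.22344041]
side 716 0.1441012568769311 [ 0.54286643 -0.24739218  0.14247632]
scene 476 0.1445161916762894 [ 0.54557497 -0.24809928  0.14282768]
True [ 0.54594624 -0.24902658  0.13602373] [-1.46510599  1.41193387  7.0822627 ] 37.275
```

```bash
python3 - <<'E'
from h import *
env.line_to([Lp[0],Lp[1],.142]); 
hit=env.line_to([Lp[0],Lp[1],.120],rate=.02,max_force=36)
s=env.sense(); print(hit,s['position'],s['force'])
env.line_to([Lp[0],Lp[1],.22])
env.movep([.52,-.16,.32],down(np.radians(118),1))
print(env.sense()['clock'])
for cam in('side','scene','wrist'):
    c,im,d=snap(cam,cam+'11.png'); P=cloud(c,d)
    b=P[(np.hypot(P[...,0]-Lp[0],P[...,1]-Lp[1])<.03)&(P[...,2]>.10)&(P[...,2]<.165)]
    if len(b)>10:
        t=b[b[:,2]>np.percentile(b[:,2],97)-.003]; print(cam,len(b),np.percentile(b[:,2],98),t.mean(0))
    turret(cam,c,im,d)
E
python3 -c "
import cv2;a=cv2.imread('pics/scene11.png');b=cv2.imread('pics/side11.png')
cv2.imwrite('pics/c11.png',cv2.hconcat([cv2.resize(a[180:420,120:440],(400,300)),cv2.resize(b[300:480,300:540],(400,300))]))"
```

```text
True [ 0.54602353 -0.24932597  0.13600567] [-1.754786    0.63116091  7.69893068]
39.4833
side 648 0.1370407784484002 [ 0.54358587 -0.24830245  0.13540272]
side knob 570 ((597.6658325195312, -217.91822814941406), (20.415653228759766, 55.197757720947266), 28.29415512084961)
 bar angle -61.35578356939102 meanz
 sleeve ((541.8056030273438, -253.32276916503906), 14.097953796386719) 33 0.0815030858321888 ang -148.30087771650145 r 0.06722274218263062
 pin [ 0.49163876 -0.27571363  0.05042975] 83 -151.73908769881294 0.12189051454125568
 disc ((593.381103515625, -221.09336853027344), 103.35005187988281)
scene 425 0.13744530239354216 [ 0.54578596 -0.24849813  0.13555239]
scene knob 300 ((600.1619262695312, -220.03982543945312), (20.396625518798828, 54.740482330322266), 29.35552406311035)
 bar angle -62.03936353910917 meanz
 sleeve ((551.2120361328125, -252.7335968017578), 13.873016357421875) 25 0.08199807247997272 ang -143.98932229211178 r 0.05907717188016614
 pin [ 0.4955921  -0.27599409  0.0464922 ] 79 -150.71505066779955 0.11856014643009782
 disc ((595.5579833984375, -222.29954528808594), 104.78197479248047)
wrist 1287 0.13676701268378771 [ 0.54400018 -0.24726183  0.13531398]
wrist knob 1427 ((598.3101806640625, -217.85882568359375), (19.259113311767578, 53.8695068359375), 29.10245704650879)
 bar angle 118.10441419151721 meanz
 pin [ 0.49245517 -0.27292769  0.05108356] 102 -152.72726545844802 0.11987014660612665
 disc ((593.9305419921875, -219.19969177246094), 104.70298767089844)
```

View pics/c11.png

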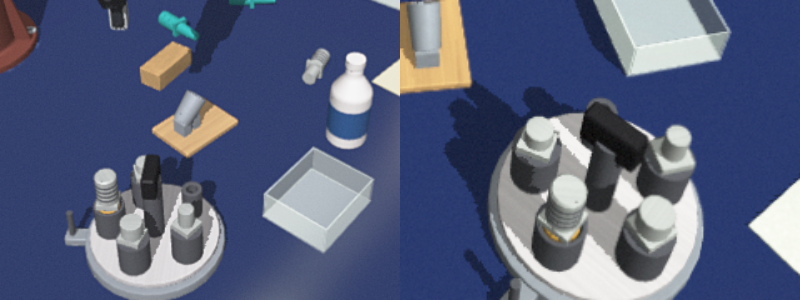

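The crops show the punch upright in the sleeve beside the pin. Its head is at about 136 mm and the sleeve rim at about 81 mm, so the sleeve is home, and nothing else has moved.

```bash
python3 -c "
from rig import env
print(env.hand_in())"
```

```text
the job is handed in; nothing more can be done
None
```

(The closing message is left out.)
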